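# Fetch the spinning chuck from behind the shells

### The arm

A 7-joint arm with a two-finger parallel gripper is mounted at the origin on the work surface. World frame = base frame: x ahead of the robot, y to its left, z up, the work surface at z = 0. Lengths are in mm, angles in rad, forces in N, time in s.
With the tool pointing down it reaches from about 350 to 775 mm from the base axis. Payload 3.1 kg.
Tool frame: the origin (TCP) lies between the finger pads; the fingertips stand 17 mm ahead of it and the grasp point (between the pads) lies 2 mm behind it; z points along the fingers, y is the direction in which the jaws open and shut (so a half turn about z gives the same grasp; the last joint's range is limited). The gripper opens to 85 mm and grips with 20 to 120 N. Pads are 22 mm wide; open, the fingers measure 114 mm over their backs; the gripper's body (76 mm by 85 mm) begins 54 mm behind the grasp point. The pads swing forward as they close: fully open they stand 13 mm farther back than shut.
Start: joints at [-1.372, 0.311, 0.014, 1.512, -0.004, 1.319, -0.027], TCP at [131.134, 534.154, 248.304] pointing down, gripper open.
Joint ranges: [-2.7, 2.7], [-0.3, 1.91], [-1.27, 1.3], [0.12, 2.57], [-1.44, 4.58], [0.2, 2.03], [-3.05, 3.05]. Speed limits (rad/s): [2.79, 2.79, 3.14, 3.14, 3.14, 3.14, 3.14].

### API

Orientations are given as [roll, pitch, yaw] about the fixed x, y, z axes, in that order (R = Rz(yaw) Ry(pitch) Rx(roll)).
In Python, from plant import read_state, snapshot, camera_model, close_job gives the robot as it stands. The module is installed in compiled form; this text tells all that it offers.
- The arm moves only by the tool carry_out, never from a script. Its argument "moves" is a list of rows, each a list of 7 numbers: the opening, from 0 (shut) to 1 (fully open), then the shift along the tool's x, y, z in units of 0.75 m (1.0 is 0.75 m), then the turn, a rotation vector about the tool's x, y, z in units of 2 pi rad (1.0 is 2 pi rad). In form: [[jaw, dx, dy, dz, rx, ry, rz], ...]. A call has 1 to 5 rows; each row shifts and turns the commanded pose from where the row before left it, along the tool's axes as they then stand; what a row does not reach is not made up. A row lasts 1/12 s, in which the tool goes at most 41.7 mm and 7.16 degrees, less where a joint would pass 70% of its speed; a pose out of reach is approached as far as the arm can. A call with a number of a shift or a turn outside -1 to 1 is refused whole. A call with a gripper value outside its range is refused whole. The fingers move at their own pace and stop on an object; the grip force is fixed at half the most. Time passes only in rows, so rows that do not move let the fingers close. It gives the time, the measured TCP pose, the force and the opening at its end, in the units of the state.
- read_state(): the state, without advancing time (a new reading comes with each control period).
- snapshot(name): name is "scene" or "top" or "wrist"; returns (picture, depth): 420x560x3 uint8, blue, green, red; 420x560 float32, mm along the optical axis (not along the pixel's ray), 0 where there is no reading.
- camera_model(name): a dict with "fx", "fy", "cx", "cy" (pixels), "distortion" ([k1, k2, p1, p2, k3] as OpenCV has them; the pictures are not rectified), "pose" (4x4, takes a point from camera to world coordinates). Camera axes: x right, y up, looking along -z (the intrinsics and any distortion apply to the point x, -y, -z); pixel columns grow to the right and rows downward; lengths in mm; the calibration is good to about 2 mm. A picture is of the moment at which its call begins: read the wrist's pose just before it. camera_model takes no time and is no camera call; for the wrist camera it gives the pose at the moment of the call.
- close_job(): hands the job in, once; it reports no verdict.
The state is a dict: "time": time; "joint_pos": joint angles; "qvel": joint speeds; "tau": joint torques, N m; "position": TCP position; "tcp_rot": TCP orientation; "contact_force": force on the tool from outside, world axes, zero at the start; "wrist_torque": the same for the moment, N m; "width": finger opening in mm.
Only numpy, scipy, OpenCV 4.12 (cv2) and the standard library are available. Lean on these libraries where they do the work, as an engineer would, in place of code of your own. Each camera call takes 0.05 s, during which the arm holds its last target. There are 200 camera calls.

### The job

The lathe needs the wooden-nosed forming chuck that is boxed in behind the three tall spun metal shells. First move all three shells, standing upright, into the grey parking tray without moving the chuck; then, while all three are parked, set the chuck upright and centred on the round green seat; then put each shell back upright and centred on the disc of its own marking colour (brass shell on yellow, copper on red, silver on blue). Set things down rather than dropping them, never let a shell tip over, and leave the small brass bowl where it is.

Things in the scene. Friction and masses are not known exactly. Their poses are not given: they have to be found in the camera images.
- brass_shell: Tall spun brass shell, loose, about 180 g, closed at the top, with a yellow band low down and a yellow spot on top. Round about its upright z axis; 114 mm high, flared foot 60 mm across, the part to grip is a plain cylinder 46 mm across from 30 to 102 mm above its foot. Origin: centre of its underside. Starts standing on the yellow disc.
- copper_shell: Tall spun copper shell, loose, about 180 g, closed at the top, with a red band and a red spot on top. Round about its upright z axis; 114 mm high, a plain cylinder 50 mm across up to 102 mm above its foot. Origin: centre of its underside. Starts standing on the red disc.
- steel_shell: Tall spun silver-coloured shell, loose, about 180 g, closed at the top, with a blue band and a blue spot on top. Round about its upright z axis; 114 mm high, lower part 56 mm across up to 40 mm, the part to grip is a plain cylinder 42 mm across from 52 to 114 mm above its foot. Origin: centre of its underside. Starts standing on the blue disc.
- chuck: Forming chuck, loose, about 400 g: dark steel flange 66 mm across, 14 mm thick, with a pale wooden nose 44 mm across up to 48 mm above the underside. Origin: centre of its underside, z up. Starts on a 10 mm plywood board with a 35 mm high rear lip (parallel to the line between the two outer discs, 60 mm beyond the chuck's axis). The shells stand about 95 mm from it: no room for a low gripper.
- disc_yellow: Fixed flat yellow disc on the plywood board, home of the brass shell: 80 mm across, 4 mm thick. Origin: centre of its underside; its top is 4 mm above that.
- disc_red: Fixed flat red disc on the plywood board, home of the copper shell: 80 mm across, 4 mm thick. Origin: centre of its underside; its top is 4 mm above that.
- disc_blue: Fixed flat blue disc on the plywood board, home of the silver shell: 80 mm across, 4 mm thick. Origin: centre of its underside; its top is 4 mm above that. The axes of the three discs are about 100 mm (neighbours) and 170 mm apart.
- tray: Fixed grey parking tray with a grey mat, to one side of the board, empty at the start. Outside 280 mm along its x axis by 130 mm along its y axis, walls 5 mm thick and 14 mm high in all, inner floor 5 mm above its origin (inside 270 by 120 mm). Origin: centre of its underside. Three shells fit side by side 80 mm apart along its x axis.
- seat: Fixed seat for the chuck, on the other side of the board from the tray: a dark steel plate 120 mm square and 10 mm thick with a round green platform, 96 mm across, on it; the flat green top is 25 mm above its origin. Origin: centre of its underside.
- bowl: Small spun brass bowl, loose, open upwards, 80 mm across and 42 mm high, standing on the bench between the robot and the board. Origin: centre of its underside. To be left alone.
Things that resemble listed ones, but are neither listed nor needed, are in the scene too. What is shaped like the brass_shell but pink or purple is not meant.

How it is judged (in metres and radians):
On the way, in this order (a step that is already met when the one before it is completed fails the run):
1. all three shells stand upright and released in the grey tray, the chuck not yet moved (x of brass_shell in the frame of tray between -0.125 and 0.125 m and y of brass_shell in the frame of tray between -0.05 and 0.05 m and z of brass_shell in the frame of tray between 0.001 and 0.01 m and angle between each of brass_shell, copper_shell, steel_shell's own z axis and vertical below 0.1 rad and x of copper_shell in the frame of tray between -0.125 and 0.125 m and y of copper_shell in the frame of tray between -0.05 and 0.05 m and z of copper_shell in the frame of tray between 0.001 and 0.01 m and x of steel_shell in the frame of tray between -0.125 and 0.125 m and y of steel_shell in the frame of tray between -0.05 and 0.05 m and z of steel_shell in the frame of tray between 0.001 and 0.01 m and linear speed of each of brass_shell, copper_shell, steel_shell below 0.02 m/s and angular speed of each of brass_shell, copper_shell, steel_shell below 0.2 rad/s and contact force between the fingers and brass_shell below 0.1 N and contact force between the fingers and copper_shell below 0.1 N and contact force between the fingers and steel_shell below 0.1 N and distance of chuck from where it was at the start of the episode below 0.015 m), for 0.2 s.
2. the chuck stands released and centred on the green seat while the three shells are still in the tray (x of brass_shell in the frame of tray between -0.125 and 0.125 m and y of brass_shell in the frame of tray between -0.05 and 0.05 m and z of brass_shell in the frame of tray between 0.001 and 0.01 m and angle between each of brass_shell, copper_shell, steel_shell, chuck's own z axis and vertical below 0.1 rad and x of copper_shell in the frame of tray between -0.125 and 0.125 m and y of copper_shell in the frame of tray between -0.05 and 0.05 m and z of copper_shell in the frame of tray between 0.001 and 0.01 m and x of steel_shell in the frame of tray between -0.125 and 0.125 m and y of steel_shell in the frame of tray between -0.05 and 0.05 m and z of steel_shell in the frame of tray between 0.001 and 0.01 m and horizontal distance between chuck and seat below 0.012 m and z of chuck in the frame of seat between 0.021 and 0.029 m and linear speed of chuck below 0.02 m/s and angular speed of chuck below 0.2 rad/s and contact force between the fingers and chuck below 0.1 N), for 0.2 s.
At the end, for the whole second after the job is handed in: Each shell stands upright (within 0.1 rad) on the disc of its own colour, its axis within 12 mm of the disc's; the chuck stands flange down on the green seat, its axis within 12 mm of the seat's; the bowl is within 20 mm of where it was; all four are released and at rest (horizontal distance between brass_shell and disc_yellow below 0.012 m and z of brass_shell in the frame of disc_yellow between 0.001 and 0.008 m and angle between each of brass_shell, copper_shell, steel_shell, chuck's own z axis and vertical below 0.1 rad and linear speed of each of brass_shell, copper_shell, steel_shell, chuck below 0.02 m/s and angular speed of each of brass_shell, copper_shell, steel_shell, chuck below 0.2 rad/s and contact force between the fingers and brass_shell below 0.1 N and horizontal distance between copper_shell and disc_red below 0.012 m and z of copper_shell in the frame of disc_red between 0.001 and 0.008 m and contact force between the fingers and copper_shell below 0.1 N and horizontal distance between steel_shell and disc_blue below 0.012 m and z of steel_shell in the frame of disc_blue between 0.001 and 0.008 m and contact force between the fingers and steel_shell below 0.1 N and horizontal distance between chuck and seat below 0.012 m and z of chuck in the frame of seat between 0.021 and 0.029 m and contact force between the fingers and chuck below 0.1 N and distance of bowl from where it was at the start of the episode below 0.02 m); the robot touches nothing.
It fails at once if a shell is tipped over (more than 0.5 rad) (angle between any of brass_shell, copper_shell, steel_shell's own z axis and vertical above 0.5 rad).
It fails at once if a shell or the chuck is dropped or thrown (moving faster than 0.7 m/s, as after a fall of 25 mm, out of the fingers) ((linear speed of brass_shell above 0.7 m/s and contact force between the fingers and brass_shell below 0.05 N) or (linear speed of copper_shell above 0.7 m/s and contact force between the fingers and copper_shell below 0.05 N) or (linear speed of steel_shell above 0.7 m/s and contact force between the fingers and steel_shell below 0.05 N) or (linear speed of chuck above 0.7 m/s and contact force between the fingers and chuck below 0.05 N)).
It fails at once if the brass bowl is moved more than 20 mm (distance of bowl from where it was at the start of the episode above 0.02 m).
It also fails if it takes over 144 s, if anything falls off the work surface, if the arm or the gripper's body presses on something with over 40 N, if the wrist force passes 120 N, or if a joint passes its speed limit or range.

## Working session

There is one attempt and no reset: what is moved stays moved. The work goes in short steps, Python scripts to look and compute and a tool call to move; the robot and the scene stay as the last step left them, time stands still between calls to the robot, and variables do not carry over. Pictures are saved under pics/ and viewed, about 12 in all and at most 16, crops included, and the job is handed in when it is done.

Besides the shell and the picture viewer there is one more tool, called after "Emit:" as name([rows], argument=value, ...), one row to a line, values as JSON. carry_out: Moves the arm, as the interface text tells. Its arguments: {"type":"object","properties":{"moves":{"type":"array"}},"required":["moves"]}

```bash
mkdir -p pics && cat > h.py <<'E'
import numpy as np, cv2
from plant import read_state, snapshot, camera_model, close_job
def cast(m,u,v,z):
    K=np.array([[m['fx'],0,m['cx']],[0,m['fy'],m['cy']],[0,0,1.]])
    p=cv2.undistortPoints(np.array([[[u,v]]],float),K,np.array(m['distortion'],float))[0,0]
    P=np.array(m['pose']); d=P[:3,:3]@np.array([p[0],-p[1],-1]); o=P[:3,3]
    return o+d*(z-o[2])/d[2]
def cloud(m,dep):
    K=np.array([[m['fx'],0,m['cx']],[0,m['fy'],m['cy']],[0,0,1.]])
    h,w=dep.shape; uv=np.stack(np.meshgrid(np.arange(w),np.arange(h)),-1).reshape(-1,1,2).astype(float)
    p=cv2.undistortPoints(uv,K,np.array(m['distortion'],float))[:,0]
    d=dep.reshape(-1); P=np.array(m['pose'])
    return (np.stack([p[:,0]*d,-p[:,1]*d,-d],1)@P[:3,:3].T+P[:3,3]).reshape(h,w,3)
E
python3 - <<'E'
from h import *
s=read_state(); print({k:np.round(v,3).tolist() for k,v in s.items()})
for n in('scene','top'):
    m=camera_model(n); print(n,m['fx'],m['cx'],m['cy'],np.round(m['pose'],3).tolist(),m['distortion'])
    b,d=snapshot(n); cv2.imwrite(f'pics/{n}0.png',b); np.save(f'{n}0.npy',d)
E
```

```text
{'time': 0.0, 'joint_pos': [-1.372, 0.312, 0.014, 1.513, -0.004, 1.319, -0.027], 'qvel': [0.001, 0.001, 0.0, -0.001, 0.001, -0.0, -0.001], 'tau': [0.0, -37.992, 0.146, -23.059, 0.012, 0.014, -0.0], 'position': [130.971, 533.45, 247.204], 'tcp_rot': [-3.139, 0.0, 2.901], 'contact_force': [0.273, 0.198, 0.877], 'wrist_torque': [0.061, -0.029, -0.021], 'width': 85.448}
scene 382.5062395450726 278.4380482084157 205.56452955727167 [[0.509, -0.641, 0.574, 961.473], [0.861, 0.375, -0.345, -261.652], [0.006, 0.669, 0.743, 610.997], [0.0, 0.0, 0.0, 1.0]] [-0.06193798  0.          0.          0.          0.        ]
top 493.6356146830389 272.41766614235047 217.0733495915539 [[-0.025, 0.987, -0.158, 371.271], [-0.999, -0.02, 0.03, 5.224], [0.027, 0.159, 0.987, 973.565], [0.0, 0.0, 0.0, 1.0]] [-0.0980435  0.         0.         0.         0.       ]
```

View pics/scene0.png

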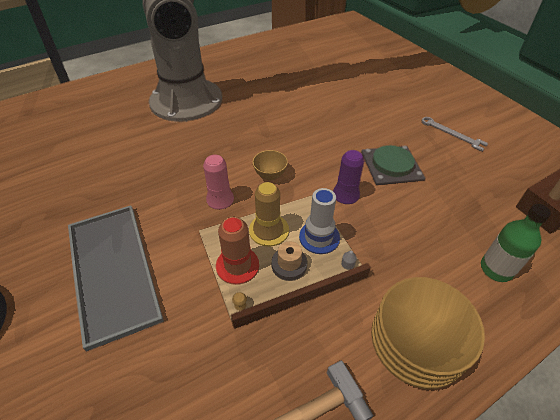

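View pics/top0.png

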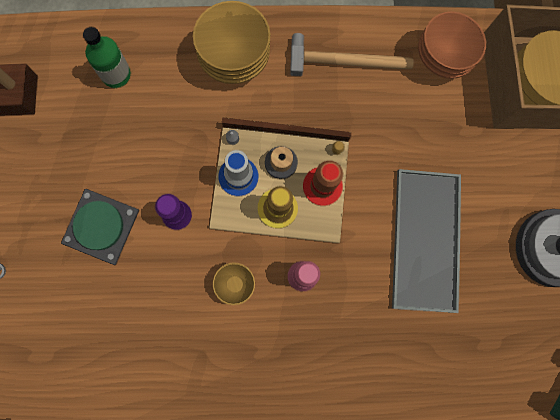

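The scene view shows the board in the middle, with silver, brass and copper around the chuck. The tray is on the -y side and the seat on the +y side. In the top view: silver spot (237,160), brass (280,198), copper (328,175), chuck (281,160), seat (97,225), bowl (234,284), tray centre (427,240).

```bash
cat > meas.py <<'E'
from h import *
b=cv2.imread('pics/top0.png'); m=camera_model('top'); pc=cloud(m,np.load('top0.npy'))
hsv=cv2.cvtColor(b,cv2.COLOR_BGR2HSV); H,S,V=[hsv[...,i].astype(int) for i in range(3)]
Z=pc[...,2]
def roi(u,v,r):
    k=np.zeros(b.shape[:2],bool); k[v-r:v+r,u-r:u+r]=1; return k
def fit(P):  # circle fit xy
    A=np.c_[2*P[:,:2],np.ones(len(P))]; s=np.linalg.lstsq(A,(P[:,:2]**2).sum(1),rcond=None)[0]
    return s[:2],np.sqrt(s[2]+s[:2]@s[:2])
def rim(mask,z):
    c=max(cv2.findContours(mask.astype(np.uint8),0,cv2.CHAIN_APPROX_NONE)[0],key=cv2.contourArea)
    (e,ax,_)=cv2.fitEllipse(c); P=np.array([cast(m,*p,z) for p in c[:,0]]); return e,cast(m,*e,z)[:2].round(1),fit(P)
for n,u,v,r in (('steel',237,162,18),('brass',280,198,18),('copper',328,175,18),('purple',168,205,20),('pink',306,272,20)):
    k=roi(u,v,r)&(Z>118)
    print(n,'Ztop',np.median(Z[k]).round(1),k.sum(),'cloud xy',np.round((np.percentile(pc[k][:,:2],1,0)+np.percentile(pc[k][:,:2],99,0))/2,1),'rim',rim(k,128))
k=roi(281,160,16)&(Z>46)&(Z<70); print('chuck',np.median(Z[k]),rim(k,58))
k=roi(97,225,40)&(H>40)&(H<95)&(S>50); print('seat',np.median(Z[k]),rim(k,25))
k=roi(234,284,28)&(Z>30); print('bowl',np.median(Z[k]),rim(k,42))
for n,u,v,lo,hi,s in (('blue',237,178,105,125,130),('yellow',279,210,22,34,150),('red',322,187,170,181,150)):
    k=roi(u,v,28)&(Z>5)&(Z<25)&(S>s)&(H>=lo)&(H<=hi)
    kk=cv2.morphologyEx(k.astype(np.uint8),cv2.MORPH_CLOSE,np.ones((3,3)))
    c=max(cv2.findContours(kk,0,cv2.CHAIN_APPROX_NONE)[0],key=cv2.contourArea)
    hu=cv2.convexHull(c)[:,0]; P=np.array([cast(m,*p,14) for p in hu]); print(n,np.median(Z[k]),fit(P))
k=roi(427,240,78)&(Z>-5)&(Z<22)&(S<70)
c=max(cv2.findContours(cv2.morphologyEx(k.astype(np.uint8),cv2.MORPH_OPEN,np.ones((5,5))),0,cv2.CHAIN_APPROX_NONE)[0],key=cv2.contourArea)
P=np.array([cast(m,*p,14)[:2] for p in c[:,0]],np.float32); print('tray',cv2.minAreaRect(P),np.median(Z[k]))
E
python3 meas.py
```

```text
steel Ztop 127.7 455 cloud xy [499.8  32.9] rim ((236.09683227539062, 161.75894165039062), array([607.3,  41. ]), (array([607.40603185,  41.03432129]), np.float64(20.765990272140236)))
brass Ztop 126.8 466 cloud xy [514.3 -31.7] rim ((280.1129150390625, 198.4737091064453), array([539.7, -35. ]), (array([539.74407855, -35.02263127]), np.float64(20.64625245708942)))
copper Ztop 126.9 523 cloud xy [510.4 -82.9] rim ((329.43902587890625, 173.0741424560547), array([ 583.8, -123.6]), (array([ 583.95432336, -123.68323977]), np.float64(22.429151188555654)))Traceback (most recent call last):
  File "meas.py", line 15, in <module>
    print(n,'Ztop',np.median(Z[k]).round(1),k.sum(),'cloud xy',np.round((np.percentile(pc[k][:,:2],1,0)+np.percentile(pc[k][:,:2],99,0))/2,1),'rim',rim(k,128))
                                                                                                                                                    ~~~^^^^^^^
  File "meas.py", line 12, in rim
    (e,ax,_)=cv2.fitEllipse(c); P=np.array([cast(m,*p,z) for p in c[:,0]]); return e,cast(m,*e,z)[:2].round(1),fit(P)
             ~~~~~~~~~~~~~~^^^
cv2.error: OpenCV(4.12.0) /io/opencv/modules/imgproc/src/shapedescr.cpp:361: error: (-201:Incorrect size of input array) There should be at least 5 points to fit the ellipse in function 'fitEllipseNoDirect'
```

```bash
sed -i "s/('purple'.*20)):/('purple',168,205,20),('pink',306,272,20)):/; s/(Z>118)/(Z>(118 if n[0]!='p' else 75))/; s/,'cloud xy'.*'rim'/,'rim'/" meas.py && python3 meas.py | sed 's/np.float64//g'
```

```text
steel Ztop 127.7 455 rim ((236.09683227539062, 161.75894165039062), array([607.3,  41. ]), (array([607.40603185,  41.03432129]), (20.765990272140236)))
brass Ztop 126.8 466 rim ((280.1129150390625, 198.4737091064453), array([539.7, -35. ]), (array([539.74407855, -35.02263127]), (20.64625245708942)))
copper Ztop 126.9 523 rim ((329.43902587890625, 173.0741424560547), array([ 583.8, -123.6]), (array([ 583.95432336, -123.68323977]), (22.429151188555654)))
purple Ztop 111.3 569 rim ((168.5043487548828, 207.25790405273438), array([528. , 159.6]), (array([528.03456901, 159.5428612 ]), (22.86060659752897)))
pink Ztop 112.7 532 rim ((306.7104187011719, 273.84722900390625), array([407.5, -77. ]), (array([407.59623202, -77.02894863]), (21.395606169452943)))
chuck 57.331842979842634 ((281.4559020996094, 157.8357391357422), array([633.1, -43.1]), (array([633.18257198, -43.09899019]), (21.438259254717934)))
seat 24.220675855711193 ((97.30867767333984, 225.23410034179688), array([514.4, 317.6]), (array([514.72755022, 317.8372338 ]), (48.19967811877095)))
bowl 39.83844892949719 ((233.32186889648438, 283.3075256347656), array([396.7,  52.9]), (array([396.93812853,  52.8961886 ]), (38.54149749027156)))
blue 13.418112607079024 (array([609.80583639,  42.64128481]), (39.02118774739817))
yellow 13.850745045291774 (array([544.07121965, -34.35175021]), (39.43737787598943))
red 13.711795310873924 (array([577.08515928, -93.63678032]), (5.521057163149417))
tray ((473.90582275390625, -331.70269775390625), (133.70033264160156, 280.4844665527344), 84.21484375) 5.599327481069963
```

Emit:
carry_out([
  [1,0,0,0,0,0,-0.0192],
  [1,0,0,0,0,0,-0.0191],
  [1,-0.0302,-0.044,0,0,0,0],
  [1,-0.0302,-0.044,0,0,0,0],
  [1,-0.0302,-0.044,0,0,0,0],
])

```text
time: 0.52
position: [199.3, 433.8, 247.4]
tcp_rot: [-3.14, -0.0, -3.14]
contact_force: [0.7, 0.6, 0.7]
width: 85.3
```

Emit:
carry_out([
  [1,-0.0302,-0.044,0,0,0,0],
  [1,-0.0302,-0.044,0,0,0,0],
  [1,-0.0302,-0.044,0,0,0,0],
  [1,-0.0302,-0.044,0,0,0,0],
  [1,-0.0302,-0.044,0,0,0,0],
])

```text
time: 0.93
position: [312.8, 268.1, 248.0]
tcp_rot: [-3.142, -0.0, -3.141]
contact_force: [-0.1, 0.6, -0.4]
width: 85.6
```

Emit:
carry_out([
  [1,-0.0302,-0.044,0,0,0,0],
  [1,-0.0302,-0.044,0,0,0,0],
  [1,-0.0302,-0.044,0,0,0,0],
  [1,-0.0302,-0.044,0,0,0,0],
  [1,-0.0302,-0.044,0,0,0,0],
])

```text
time: 1.35
position: [425.9, 103.3, 248.2]
tcp_rot: [3.141, -0.0, -3.141]
contact_force: [0.1, 0.7, 0.2]
width: 85.4
```

Emit:
carry_out([
  [1,-0.0301,-0.0433,0,0,0,0],
  [1,-0.0301,-0.0433,0,0,0,0],
  [1,-0.0301,-0.0433,0,0,0,0],
  [1,-0.0301,-0.0433,0,0,0,0],
  [1,-0.0301,-0.0433,0,0,0,0],
])

```text
time: 1.77
position: [538.9, -58.7, 247.9]
tcp_rot: [3.141, -0.001, -3.141]
contact_force: [1.3, 0.4, 1.5]
width: 85.6
```

Emit:
carry_out([
  [1,-0.0301,-0.0433,0,0,0,0],
  [1,-0.0301,-0.0433,0,0,0,0],
  [1,0,0,0,0,0,0],
])

```text
time: 2.02
position: [584.6, -132.1, 246.3]
tcp_rot: [-3.132, -0.001, 3.13]
contact_force: [-0.6, -1.2, 0.5]
width: 85.4
```

```bash
python3 - <<'E'
from h import *
s=read_state(); print(s['position'],s['joint_pos'])
m=camera_model('wrist'); b,d=snapshot('wrist'); cv2.imwrite('pics/w1.png',b); np.save('w1.npy',d)
import pickle; pickle.dump(m,open('w1.pkl','wb')); print(np.round(m['pose'],2).tolist())
E
```

```text
[ 584.61173383 -132.14645801  246.32697126] [-0.21704282  0.45659683  0.60935811  1.38861261 -0.25084449  1.37431426
  1.95156993]
[[0.01, -0.95, -0.32, 501.48], [1.0, 0.01, 0.01, -129.29], [-0.01, -0.32, 0.95, 372.45], [0.0, 0.0, 0.0, 1.0]]
```

View pics/w1.png

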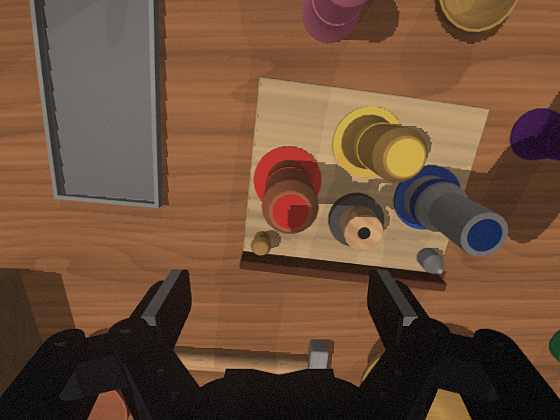

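The wrist view shows the copper top at (292,210), brass at (405,157), silver at (485,237), the chuck nose at (364,233) and the board edges. I'll let it settle and measure.

Emit:
carry_out([
  [1,0,0,0,0,0,0],
  [1,0,0,0,0,0,0],
  [1,0,0,0,0,0,0],
])

```text
time: 2.32
position: [583.3, -120.1, 248.3]
tcp_rot: [3.14, -0.0, -3.139]
contact_force: [0.6, 0.5, -0.6]
width: 85.3
```

```bash
cat > wr.py <<'E'
from h import *
import sys
s=read_state(); print('tcp',s['position'].round(1) if hasattr(s['position'],'round') else s['position'],np.round(s['tcp_rot'],3),s['width'])
m=camera_model('wrist'); b,d=snapshot('wrist'); cv2.imwrite(f'pics/{sys.argv[1]}.png',b)
hsv=cv2.cvtColor(b,cv2.COLOR_BGR2HSV); H,S,V=[hsv[...,i].astype(int) for i in range(3)]; pc=cloud(m,d); Z=pc[...,2]
col={'red':((H>=172)|(H<=4))&(S>170),'yellow':(H>=22)&(H<=32)&(S>130),'blue':(H>=105)&(H<=125)&(S>120)}
def blobs(k,z,name,amin=150):
    for c in cv2.findContours(cv2.morphologyEx(k.astype(np.uint8),cv2.MORPH_OPEN,np.ones((3,3))),0,cv2.CHAIN_APPROX_NONE)[0]:
        if cv2.contourArea(c)<amin: continue
        hu=cv2.convexHull(c)[:,0]
        e,r=cv2.minEnclosingCircle(np.array([cast(m,*p,z)[:2] for p in hu],np.float32))
        el=cv2.fitEllipse(c)[0]
        print(name,'px',np.round(el),'ell',cast(m,*el,z)[:2].round(1),'encl',np.round(e,1),'r',round(r,1))
for n,k in col.items():
    blobs(k&(Z>105)&(Z<140),float(sys.argv[2]) if len(sys.argv)>2 else 128,n+' spot',80)
    blobs(k&(Z>5)&(Z<25),14,n+' disc')
blobs((Z>48)&(Z<66)&(H>5)&(H<22),58,'nose')
blobs((Z>18)&(Z<32)&(H>40)&(H<95)&(S>50),25,'seat')
E
python3 wr.py w2
```

```text
tcp [ 583.3 -120.1  248.3] [ 3.14  -0.    -3.139] 85.30983381160561
red spot px [273. 212.] ell [ 585.4 -124. ] encl [ 585.6 -123.6] r 15.1
red disc px [274. 180.] ell [ 584.8 -124.6] encl [ 585.1 -124.6] r 39.6
yellow spot px [387. 160.] ell [540.9 -33.6] encl [541.1 -33.6] r 14.9
yellow disc px [354. 143.] ell [541.2 -33.3] encl [538.8 -35.2] r 39.2
blue spot px [465. 237.] ell [607.9  43. ] encl [608.1  43.1] r 14.7
blue disc px [413. 200.] ell [608.   43.9] encl [608.6  43.4] r 39.8
nose px [ 98. 406.] ell [ 897.7 -372.7] encl [ 897.5 -376.5] r 26.8
nose px [362. 374.] ell [835.2  -8.5] encl [832.7  -4.7] r 25.2
nose px [  4. 378.] ell [ 850.6 -496.3] encl [ 845.6 -498.8] r 33.3
nose px [348. 231.] ell [631.5 -43.5] encl [631.9 -43.6] r 23.3
```

Emit:
carry_out([
  [1,-0.003,-0.0053,0.03,0,0,0],
  [1,0,0,0.05,0,0,0],
  [1,0,0,0.05,0,0,0],
  [1,0,0,0.03,0,0,0],
  [1,0,0,0,0,0,0],
])

```text
time: 2.78
position: [581.5, -122.8, 122.9]
tcp_rot: [3.138, -0.011, -3.139]
contact_force: [-0.8, 0.6, -0.5]
width: 85.4
```

Emit:
carry_out([
  [1,0,0,0.02,0,0,0],
  [1,0,0,0.02,0,0,0],
  [1,0,0,0,0,0,0],
  [1,0,0,0,0,0,0],
])

```text
time: 3.12
position: [586.3, -125.4, 99.6]
tcp_rot: [3.141, 0.001, -3.14]
contact_force: [0.0, 0.0, 0.3]
width: 85.6
```

Emit:
carry_out([
  [0,0,0,0,0,0,0],
  [0,0,0,0,0,0,0],
  [0,0,0,0,0,0,0],
  [0,0,0,0,0,0,0],
  [0,0,0,0,0,0,0],
])

```text
time: 3.53
position: [587.0, -126.0, 100.2]
tcp_rot: [3.141, 0.003, -3.141]
contact_force: [-0.3, 1.7, 6.4]
width: 48.4
```

Emit:
carry_out([
  [0,0,0,0,0,0,0],
  [0,0,0,0,0,0,0],
])

```text
time: 3.7
position: [587.0, -126.0, 100.2]
tcp_rot: [3.141, 0.003, -3.141]
contact_force: [-0.8, 1.9, 5.6]
width: 48.3
```

Emit:
carry_out([
  [0,0,0,-0.02,0,0,0],
  [0,0,0,-0.03,0,0,0],
  [0,0,0,-0.02,0,0,0],
  [0,0.003,-0.02,0,0,0,0],
  [0,0.006,-0.04,0,0,0,0],
])

```text
time: 4.12
position: [581.7, -165.2, 151.6]
tcp_rot: [3.137, 0.003, -3.132]
contact_force: [0.5, 0.8, -3.5]
width: 48.5
```

Emit:
carry_out([
  [0,0.006,-0.04,0,0,0,0],
  [0,0.006,-0.04,0,0,0,0],
  [0,0.006,-0.04,0,0,0,0],
  [0,0.006,-0.04,0,0,0,0],
  [0,0.006,-0.04,0,0,0,0],
])

```text
time: 4.53
position: [555.8, -322.3, 150.4]
tcp_rot: [3.141, -0.001, 3.142]
contact_force: [1.1, -0.6, -1.7]
width: 48.5
```

Emit:
carry_out([
  [0,0.003,-0.025,0,0,0,0],
  [0,0,0,0,0,0,0],
  [0,0,0,0,0,0,0],
  [0,0,0,0,0,0,0],
])

```text
time: 4.87
position: [554.6, -338.5, 150.2]
tcp_rot: [3.139, -0.0, -3.141]
contact_force: [0.5, 1.0, -0.7]
width: 48.6
```

Emit:
carry_out([
  [0,0,0,0.03,0,0,0],
  [0,0,0,0.03,0,0,0],
  [0,0,0,0.01,0,0,0],
  [0,0,0,0.005,0,0,0],
  [0,0,0,0.002,0,0,0],
])

```text
time: 5.28
position: [554.7, -338.4, 92.6]
tcp_rot: [3.14, -0.001, -3.14]
contact_force: [0.1, -0.7, -0.9]
width: 48.9
```

Emit:
carry_out([
  [0,0,0,0,0,0,0],
  [0,0,0,0.001,0,0,0],
  [0,0,0,0,0,0,0],
])

```text
time: 5.53
position: [555.0, -340.4, 93.6]
tcp_rot: [-3.14, 0.002, -3.141]
contact_force: [-1.0, -1.3, -1.3]
width: 48.7
```

Emit:
carry_out([
  [0,0,0,0.002,0,0,0],
  [0,0,0,0.001,0,0,0],
  [0,0,0,0,0,0,0],
  [0,0,0,0,0,0,0],
])

```text
time: 5.87
position: [554.9, -340.4, 91.2]
tcp_rot: [-3.141, 0.002, 3.142]
contact_force: [-0.8, 1.0, 3.6]
width: 48.8
```

Emit:
carry_out([
  [1,0,0,0,0,0,0],
  [1,0,0,0,0,0,0],
  [1,0,0,0,0,0,0],
  [1,0,0,0,0,0,0],
])

```text
time: 6.2
position: [554.2, -339.9, 89.8]
tcp_rot: [3.141, -0.0, 3.141]
contact_force: [-0.5, 0.6, 0.1]
width: 85.6
```

Emit:
carry_out([
  [1,0,0,-0.02,0,0,0],
  [1,0,0,-0.05,0,0,0],
  [1,0,0,-0.05,0,0,0],
  [1,0,0,-0.03,0,0,0],
  [1,0,0,0,0,0,0],
])

```text
time: 6.62
position: [556.8, -342.7, 209.5]
tcp_rot: [-3.134, 0.01, -3.142]
contact_force: [-0.2, -0.1, 0.9]
width: 85.5
```

```bash
python3 wr.py w3 119 | egrep 'tcp|red spot|yellow|blue'
```

```text
tcp [ 556.8 -342.7  209.5] [-3.134  0.01  -3.142] 85.54968956968662
red spot px [286. 217.] ell [ 553.2 -337.8] encl [ 553.5 -337.9] r 15.0
```

View pics/w3.png

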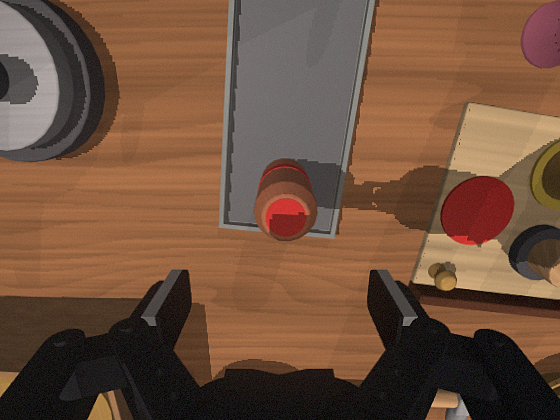

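Copper stands upright in the tray at about (286,217). Next is brass.

Emit:
carry_out([
  [1,0.0023,0.03,0,0,0,0],
  [1,0.0023,0.051,0,0,0,0],
  [1,0.0023,0.051,0,0,0,0],
  [1,0.0023,0.051,0,0,0,0],
  [1,0.0023,0.051,0,0,0,0],
])

```text
time: 7.08
position: [544.3, -162.2, 200.6]
tcp_rot: [3.14, -0.003, 3.141]
contact_force: [1.2, -0.1, 0.1]
width: 85.3
```

Emit:
carry_out([
  [1,0.0023,0.051,0,0,0,0],
  [1,0.0023,0.051,0,0,0,0],
  [1,0.0023,0.051,0,0,0,0],
  [1,0,0.02,0,0,0,0],
  [1,0,0,0,0,0,0],
])

```text
time: 7.5
position: [539.5, -26.9, 200.4]
tcp_rot: [3.137, -0.004, -3.131]
contact_force: [-0.1, 1.0, 0.2]
width: 85.1
```

Emit:
carry_out([
  [1,0,0,0.01,0,0,0],
  [1,0,0,0.01,0,0,0],
  [1,0,0,0,0,0,0],
])

```text
time: 7.75
position: [538.6, -36.9, 184.9]
tcp_rot: [-3.14, -0.005, 3.138]
contact_force: [0.2, 0.4, -0.6]
width: 85.0
```

```bash
python3 wr.py w4 | egrep 'tcp|red|yellow|blue|nose'
```

```text
tcp [538.6 -36.9 184.9] [-3.14  -0.005  3.138] 85.01874318475176
red disc px [195. 237.] ell [ 583.9 -124.4] encl [ 585.6 -124.5] r 40.2
yellow spot px [286. 229.] ell [529.8 -31.7] encl [530.9 -32.7] r 9.4
yellow disc px [281. 196.] ell [539.8 -34.4] encl [537.4 -35.6] r 39.3
blue spot px [375. 335.] ell [612.6  32.6] encl [612.   33.9] r 10.3
blue disc px [355. 257.] ell [607.6  43.9] encl [607.7  43.3] r 39.8
nose px [273. 300.] ell [630.3 -42.3] encl [631.  -42.1] r 24.2
nose px [361. 275.] ell [603.2  39. ] encl [603.4  39. ] r 27.4
```

Emit:
carry_out([
  [1,-0.0015,0.002,0.04,0,0,0],
  [1,0,0,0.04,0,0,0],
  [1,0,0,0.025,0,0,0],
  [1,0,0,0.012,0,0,0],
  [1,0,0,0,0,0,0],
])

```text
time: 8.22
position: [539.7, -34.3, 97.6]
tcp_rot: [-3.141, -0.005, 3.139]
contact_force: [0.2, -0.1, -0.3]
width: 85.5
```

Emit:
carry_out([
  [1,0,0,0,0,0,0],
  [0,0,0,0,0,0,0],
  [0,0,0,0,0,0,0],
  [0,0,0,0,0,0,0],
  [0,0,0,0,0,0,0],
])

```text
time: 8.63
position: [542.8, -33.5, 101.3]
tcp_rot: [-3.141, 0.003, 3.142]
contact_force: [-0.0, -0.6, 2.4]
width: 44.5
```

Emit:
carry_out([
  [0,0,0,0,0,0,0],
  [0,0,0,0,0,0,0],
  [0,0,0,0,0,0,0],
])

```text
time: 8.88
position: [542.8, -33.6, 101.3]
tcp_rot: [-3.141, 0.003, 3.141]
contact_force: [0.3, -1.5, 5.9]
width: 44.6
```

Emit:
carry_out([
  [0,0,0,-0.02,0,0,0],
  [0,0,0,-0.03,0,0,0],
  [0,0,0,-0.02,0,0,0],
  [0,0.005,-0.022,0,0,0,0],
  [0,0.01,-0.044,0,0,0,0],
])

```text
time: 9.3
position: [532.4, -76.6, 152.8]
tcp_rot: [3.137, 0.003, -3.131]
contact_force: [0.1, 1.0, -2.3]
width: 44.7
```

Emit:
carry_out([
  [0,0.01,-0.044,0,0,0,0],
  [0,0.01,-0.044,0,0,0,0],
  [0,0.01,-0.044,0,0,0,0],
  [0,0.01,-0.044,0,0,0,0],
  [0,0.01,-0.044,0,0,0,0],
])

```text
time: 9.72
position: [492.0, -248.5, 151.8]
tcp_rot: [3.141, -0.001, -3.141]
contact_force: [0.3, 0.7, -1.2]
width: 44.5
```

Emit:
carry_out([
  [0,0.01,-0.044,0,0,0,0],
  [0,0.01,-0.044,0,0,0,0],
  [0,0.005,-0.022,0,0,0,0],
  [0,0,0,0,0,0,0],
  [0,0,0,0,0,0,0],
])

```text
time: 10.13
position: [473.0, -331.1, 151.7]
tcp_rot: [3.141, -0.001, 3.138]
contact_force: [0.5, 0.9, -2.3]
width: 44.6
```

Emit:
carry_out([
  [0,0,0,0.03,0,0,0],
  [0,0,0,0.02,0,0,0],
  [0,0,0,0.01,0,0,0],
  [0,0,0,0,0,0,0],
  [0,0,0,0,0,0,0],
])

```text
time: 10.55
position: [474.7, -328.7, 107.1]
tcp_rot: [3.14, -0.0, -3.14]
contact_force: [0.6, -0.3, -1.5]
width: 44.6
```

Emit:
carry_out([
  [0,0,0,0.01,0,0,0],
  [0,0,0,0.005,0,0,0],
  [0,0,0,0.003,0,0,0],
  [0,0,0,0,0,0,0],
  [0,0,0,0,0,0,0],
])

```text
time: 10.97
position: [474.1, -330.2, 93.9]
tcp_rot: [3.142, 0.0, 3.141]
contact_force: [0.1, 0.6, -1.3]
width: 44.5
```

Emit:
carry_out([
  [0,0,0,0.001,0,0,0],
  [0,0,0,0.001,0,0,0],
  [0,0,0,0,0,0,0],
])

```text
time: 11.22
position: [474.2, -330.3, 92.4]
tcp_rot: [-3.141, 0.0, 3.141]
contact_force: [0.7, 1.3, -1.2]
width: 44.5
```

Emit:
carry_out([
  [0,0,0,0.001,0,0,0],
  [0,0,0,0.001,0,0,0],
  [0,0,0,0,0,0,0],
])

```text
time: 11.47
position: [474.4, -330.5, 92.3]
tcp_rot: [3.142, 0.001, 3.141]
contact_force: [-2.2, 1.5, 6.3]
width: 44.3
```

Emit:
carry_out([
  [1,0,0,0,0,0,0],
  [1,0,0,0,0,0,0],
  [1,0,0,0,0,0,0],
  [1,0,0,0,0,0,0],
  [1,0,0,-0.02,0,0,0],
])

```text
time: 11.88
position: [472.3, -328.4, 103.0]
tcp_rot: [3.138, -0.005, -3.142]
contact_force: [-1.1, 0.2, 0.0]
width: 85.4
```

Emit:
carry_out([
  [1,0,0,-0.05,0,0,0],
  [1,0,0,-0.05,0,0,0],
  [1,0,0,-0.02,0,0,0],
  [1,-0.0085,0.025,0,0,0,0],
  [1,-0.017,0.0475,0,0,0,0],
])

```text
time: 12.3
position: [491.1, -282.5, 198.3]
tcp_rot: [-3.134, 0.003, 3.13]
contact_force: [0.4, -0.0, 0.4]
width: 85.5
```

Emit:
carry_out([
  [1,-0.017,0.0475,0,0,0,0],
  [1,-0.017,0.0475,0,0,0,0],
  [1,-0.017,0.0475,0,0,0,0],
  [1,-0.017,0.0475,0,0,0,0],
  [1,-0.017,0.0475,0,0,0,0],
])

```text
time: 12.72
position: [557.3, -95.9, 195.8]
tcp_rot: [3.141, 0.0, 3.141]
contact_force: [0.2, -1.0, -0.8]
width: 85.7
```

Emit:
carry_out([
  [1,-0.017,0.0475,0,0,0,0],
  [1,-0.017,0.0475,0,0,0,0],
  [1,-0.017,0.0475,0,0,0,0],
  [1,-0.0085,0.025,0,0,0,0],
  [1,0,0,0,0,0,0],
])

```text
time: 13.13
position: [602.8, 37.1, 194.7]
tcp_rot: [3.137, -0.0, -3.13]
contact_force: [-1.4, 1.1, 1.2]
width: 85.3
```

Emit:
carry_out([
  [1,0,0,0,0,0,0],
  [1,0,0,0,0,0,0],
  [1,0,0,0,0,0,0],
  [1,0,0,0,0,0,0],
])

```text
time: 13.47
position: [601.3, 25.5, 196.0]
tcp_rot: [-3.141, 0.0, 3.138]
contact_force: [0.1, -0.0, -0.5]
width: 85.3
```

```bash
python3 wr.py w5 | egrep 'tcp|red|yellow|blue|nose'
```

```text
tcp [601.3  25.5 196. ] [-3.141  0.     3.138] 85.28321868541724
red disc px [131. 175.] ell [ 583.9 -124.2] encl [ 585.4 -124.2] r 40.2
yellow disc px [218. 130.] ell [540.9 -32.7] encl [542.3 -32.8] r 40.2
blue spot px [303. 243.] ell [607.7  42.8] encl [608.1  42.7] r 14.9
blue disc px [329. 193.] ell [603.7  76.9] encl [607.9  74.5] r 16.6
blue disc px [296. 198.] ell [609.5  43.8] encl [606.7  42.7] r 39.3
nose px [207. 235.] ell [631.4 -40.6] encl [631.7 -40.8] r 23.4
nose px [294. 202.] ell [600.   39.7] encl [599.   39.1] r 25.5
```

Emit:
carry_out([
  [1,-0.009,0.023,0,0,0,0],
  [1,0,0,0,0,0,0],
  [1,0,0,0.03,0,0,0],
  [1,0,0,0.03,0,0,0],
  [1,0,0,0.03,0,0,0],
])

```text
time: 13.93
position: [608.5, 44.4, 128.1]
tcp_rot: [-3.142, 0.001, 3.141]
contact_force: [0.1, 0.2, -0.2]
width: 85.4
```

Emit:
carry_out([
  [1,0,0,0.02,0,0,0],
  [1,0,0,0.02,0,0,0],
  [1,0,0,0,0,0,0],
  [1,0,0,0,0,0,0],
])

```text
time: 14.27
position: [607.6, 44.5, 97.7]
tcp_rot: [-3.141, -0.002, 3.141]
contact_force: [-0.8, 0.4, 0.8]
width: 85.1
```

Emit:
carry_out([
  [0,0,0,0,0,0,0],
  [0,0,0,0,0,0,0],
  [0,0,0,0,0,0,0],
  [0,0,0,0,0,0,0],
  [0,0,0,0,0,0,0],
])

```text
time: 14.68
position: [609.3, 44.9, 99.7]
tcp_rot: [3.141, 0.002, 3.141]
contact_force: [-0.4, -0.3, 4.7]
width: 41.0
```

Emit:
carry_out([
  [0,0,0,0,0,0,0],
  [0,0,0,0,0,0,0],
  [0,0,0,0,0,0,0],
])

```text
time: 14.93
position: [609.3, 44.9, 99.7]
tcp_rot: [3.142, 0.002, 3.141]
contact_force: [-1.5, -0.7, 5.6]
width: 41.0
```

Emit:
carry_out([
  [0,0,0,-0.02,0,0,0],
  [0,0,0,-0.04,0,0,0],
  [0,0,0,-0.03,0,0,0],
  [0,0.012,-0.02,0,0,0,0],
  [0,0.024,-0.041,0,0,0,0],
])

```text
time: 15.35
position: [584.1, 5.9, 166.6]
tcp_rot: [3.137, 0.005, -3.131]
contact_force: [0.4, -0.7, -2.5]
width: 40.8
```

Emit:
carry_out([
  [0,0.024,-0.041,0,0,0,0],
  [0,0.024,-0.041,0,0,0,0],
  [0,0.024,-0.041,0,0,0,0],
  [0,0.024,-0.041,0,0,0,0],
  [0,0.024,-0.041,0,0,0,0],
])

```text
time: 15.77
position: [489.6, -155.0, 165.0]
tcp_rot: [3.141, -0.001, -3.141]
contact_force: [0.6, -0.8, -1.6]
width: 41.1
```

Emit:
carry_out([
  [0,0.024,-0.041,0,0,0,0],
  [0,0.024,-0.041,0,0,0,0],
  [0,0.024,-0.041,0,0,0,0],
  [0,0.024,-0.041,0,0,0,0],
  [0,0.024,-0.041,0,0,0,0],
])

```text
time: 16.18
position: [399.9, -308.5, 165.2]
tcp_rot: [3.14, -0.001, -3.141]
contact_force: [1.0, -0.3, -2.5]
width: 41.0
```

Emit:
carry_out([
  [0,0.012,-0.02,0,0,0,0],
  [0,0,0,0,0,0,0],
  [0,0,0,0,0,0,0],
  [0,0,0,0,0,0,0],
  [0,0,0,0,0,0,0],
])

```text
time: 16.6
position: [393.4, -321.1, 165.2]
tcp_rot: [3.14, -0.0, -3.139]
contact_force: [-0.3, -0.4, -2.5]
width: 40.9
```

Emit:
carry_out([
  [0,0,0,0.04,0,0,0],
  [0,0,0,0.03,0,0,0],
  [0,0,0,0.015,0,0,0],
  [0,0,0,0.008,0,0,0],
  [0,0,0,0.003,0,0,0],
])

```text
time: 17.02
position: [392.6, -322.0, 92.9]
tcp_rot: [3.14, -0.001, -3.14]
contact_force: [0.5, 0.6, -1.9]
width: 41.0
```

Emit:
carry_out([
  [0,0,0,0.001,0,0,0],
  [0,0,0,0.001,0,0,0],
  [0,0,0,0,0,0,0],
  [0,0,0,0,0,0,0],
])

```text
time: 17.35
position: [392.9, -323.5, 93.2]
tcp_rot: [-3.141, 0.002, 3.142]
contact_force: [-0.2, -0.1, -0.8]
width: 41.0
```

Emit:
carry_out([
  [0,0,0,0.002,0,0,0],
  [0,0,0,0.001,0,0,0],
  [0,0,0,0,0,0,0],
  [0,0,0,0,0,0,0],
])

```text
time: 17.68
position: [392.8, -323.4, 90.7]
tcp_rot: [-3.141, 0.001, 3.141]
contact_force: [0.4, 0.1, 3.0]
width: 40.7
```

Emit:
carry_out([
  [1,0,0,0,0,0,0],
  [1,0,0,0,0,0,0],
  [1,0,0,0,0,0,0],
  [1,0,0,0,0,0,0],
  [1,0,0,-0.02,0,0,0],
])

```text
time: 18.1
position: [390.7, -321.3, 102.8]
tcp_rot: [3.138, -0.005, -3.142]
contact_force: [0.9, 0.5, -0.6]
width: 85.6
```

Emit:
carry_out([
  [1,0,0,-0.05,0,0,0],
  [1,0,0,-0.05,0,0,0],
  [1,0,0,-0.03,0,0,0],
  [1,-0.016,0.019,0,0,0,0],
  [1,-0.032,0.0375,0,0,0,0],
])

```text
time: 18.52
position: [426.1, -286.3, 205.4]
tcp_rot: [-3.136, 0.003, 3.13]
contact_force: [0.4, -0.6, -0.7]
width: 85.6
```

Emit:
carry_out([
  [1,-0.032,0.0375,0,0,0,0],
  [1,-0.032,0.0375,0,0,0,0],
  [1,-0.032,0.0375,0,0,0,0],
  [1,-0.032,0.0375,0,0,0,0],
  [1,-0.032,0.0375,0,0,0,0],
])

```text
time: 18.93
position: [549.3, -138.4, 202.5]
tcp_rot: [3.141, 0.0, -3.142]
contact_force: [0.3, -0.9, 0.4]
width: 85.3
```

Emit:
carry_out([
  [1,-0.032,0.0375,0,0,0,0],
  [1,-0.032,0.0375,0,0,0,0],
  [1,-0.032,0.0375,0,0,0,0],
  [1,-0.016,0.019,0,0,0,0],
  [1,0,0,0,0,0,0],
])

```text
time: 19.35
position: [635.1, -33.6, 201.1]
tcp_rot: [3.138, 0.001, -3.131]
contact_force: [-0.0, 0.5, -1.0]
width: 85.3
```

Emit:
carry_out([
  [1,0,0,0,0,0,0],
  [1,0,0,0,0,0,0],
  [1,0,0,0,0,0,0],
  [1,0,0,0,0,0,0],
])

```text
time: 19.68
position: [631.6, -43.6, 202.9]
tcp_rot: [-3.141, 0.0, 3.138]
contact_force: [0.3, -0.5, -0.3]
width: 85.4
```

```bash
python3 wr.py w6 | egrep 'tcp|red|yellow|blue|nose'; python3 - <<'E'
from h import *
b,d=snapshot('top'); cv2.imwrite('pics/t1.png',b); w=cv2.imread('pics/w6.png')
cv2.imwrite('pics/c1.png',np.hstack([cv2.resize(b,(400,300)),cv2.resize(w,(400,300))]))
E
```

```text
tcp [631.6 -43.6 202.9] [-3.141  0.     3.138] 85.38470685067145
red disc px [198. 143.] ell [ 584.1 -124.3] encl [ 585.7 -124.6] r 40.1
yellow disc px [289.  97.] ell [541.  -32.9] encl [542.5 -32.8] r 40.0
blue disc px [364. 165.] ell [607.   43.7] encl [608.4  43.9] r 39.8
nose px [  8. 367.] ell [ 831.1 -357.4] encl [ 831.  -359.6] r 18.1
nose px [550. 366.] ell [830.4 268.9] encl [831.1 272.4] r 26.6
nose px [348. 356.] ell [810.2  31.9] encl [812.4  30.9] r 41.4
nose px [280. 202.] ell [632.  -42.3] encl [632.5 -42.5] r 22.4
```

View pics/c1.png

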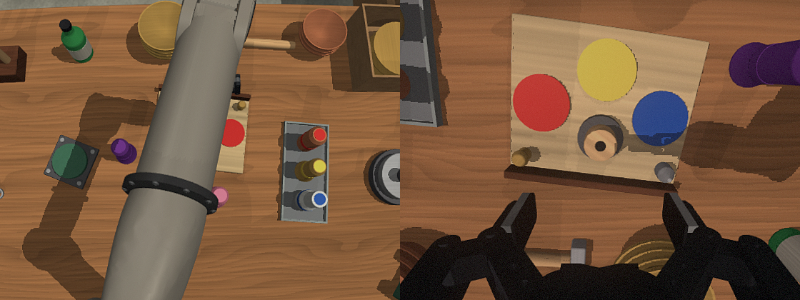

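The left (top) view shows all three shells standing in the tray; the right (wrist) view shows the chuck alone with the discs clear. Now I'll grip the chuck.

Emit:
carry_out([
  [1,-0.001,0.001,0.03,0,0,0],
  [1,0,0,0.05,0,0,0],
  [1,0,0,0.05,0,0,0],
  [1,0,0,0.03,0,0,0],
  [1,0,0,0.02,0,0,0],
])

```text
time: 20.2
position: [630.5, -40.6, 64.1]
tcp_rot: [3.141, -0.006, 3.141]
contact_force: [-0.1, 0.2, -0.3]
width: 85.7
```

Emit:
carry_out([
  [1,0,0,0.01,0,0,0],
  [1,0,0,0,0,0,0],
  [1,0,0,0,0,0,0],
  [1,0,0,0,0,0,0],
])

```text
time: 20.53
position: [634.5, -41.2, 61.9]
tcp_rot: [-3.141, 0.003, 3.141]
contact_force: [-0.3, -0.5, -0.3]
width: 85.6
```

Emit:
carry_out([
  [1,0.002,-0.001,0.013,0,0,0],
  [1,0,0,0,0,0,0],
  [1,0,0,0,0,0,0],
])

```text
time: 20.78
position: [631.2, -41.4, 50.1]
tcp_rot: [3.141, -0.001, 3.141]
contact_force: [-0.7, -0.5, 0.0]
width: 85.4
```

Emit:
carry_out([
  [0,0,0,0,0,0,0],
  [0,0,0,0,0,0,0],
  [0,0,0,0,0,0,0],
  [0,0,0,0,0,0,0],
  [0,0,0,0,0,0,0],
])

```text
time: 21.2
position: [632.2, -41.8, 51.0]
tcp_rot: [-3.141, 0.001, 3.141]
contact_force: [0.7, -0.2, 2.9]
width: 42.1
```

Emit:
carry_out([
  [0,0,0,0,0,0,0],
  [0,0,0,0,0,0,0],
  [0,0,0,0,0,0,0],
])

```text
time: 21.45
position: [632.2, -41.8, 51.0]
tcp_rot: [-3.141, 0.001, 3.141]
contact_force: [0.2, -0.4, 5.9]
width: 42.3
```

Emit:
carry_out([
  [0,0,0,-0.02,0,0,0],
  [0,0,0,-0.05,0,0,0],
  [0,0,0,-0.05,0,0,0],
  [0,0,0,-0.05,0,0,0],
  [0,0,0,-0.02,0,0,0],
])

```text
time: 21.87
position: [633.1, -41.6, 196.8]
tcp_rot: [-3.142, 0.005, -3.141]
contact_force: [1.4, -0.4, -3.4]
width: 42.3
```

Emit:
carry_out([
  [0,0.007,0.022,0,0,0,0],
  [0,0.0143,0.0436,0,0,0,0],
  [0,0.0143,0.0436,0,0,0,0],
  [0,0.0143,0.0436,0,0,0,0],
  [0,0.0143,0.0436,0,0,0,0],
])

```text
time: 22.28
position: [580.9, 107.6, 190.3]
tcp_rot: [-3.142, -0.005, 3.141]
contact_force: [0.2, 0.6, -4.2]
width: 42.3
```

Emit:
carry_out([
  [0,0.0143,0.0436,0,0,0,0],
  [0,0.0143,0.0436,0,0,0,0],
  [0,0.0143,0.0436,0,0,0,0],
  [0,0.0143,0.0436,0,0,0,0],
  [0,0.007,0.022,0,0,0,0],
])

```text
time: 22.7
position: [530.5, 260.1, 190.0]
tcp_rot: [3.138, -0.007, -3.134]
contact_force: [-0.5, 1.3, -5.4]
width: 42.2
```

Emit:
carry_out([
  [0,0,0,0,0,0,0],
  [0,0,0,0,0,0,0],
  [0,0,0,0,0,0,0],
  [0,0,0,0,0,0,0],
])

```text
time: 23.03
position: [535.4, 250.9, 191.9]
tcp_rot: [-3.139, -0.001, 3.138]
contact_force: [0.1, 0.3, -4.3]
width: 42.5
```

```bash
python3 wr.py w7 | egrep 'tcp|seat'
```

```text
tcp [535.4 250.9 191.9] [-3.139e+00 -1.000e-03  3.138e+00] 42.53246315781384
seat px [352. 171.] ell [511.5 320.5] encl [513.3 320.5] r 48.6
```

View pics/w7.png

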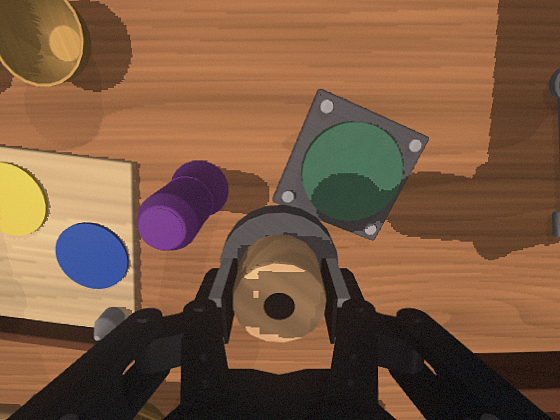

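The chuck is held with its flange level. The green seat is centred at (352,171), clear of the purple decoy at (168,228).

Emit:
carry_out([
  [0,0.01,0.03,0,0,0,0],
  [0,0.0092,0.031,0,0,0,0],
  [0,0.01,0.03,0,0,0,0],
  [0,0,0,0,0,0,0],
  [0,0,0,0,0,0,0],
])

```text
time: 23.5
position: [512.4, 323.1, 192.3]
tcp_rot: [3.141, -0.001, -3.139]
contact_force: [0.1, -0.7, -4.6]
width: 42.1
```

Emit:
carry_out([
  [0,0,0,0.03,0,0,0],
  [0,0,0,0.04,0,0,0],
  [0,0,0,0.03,0,0,0],
  [0,0,0,0,0,0,0],
  [0,0,0,0,0,0,0],
])

```text
time: 23.92
position: [513.2, 318.9, 116.7]
tcp_rot: [-3.138, -0.003, 3.139]
contact_force: [0.3, -0.2, -4.4]
width: 42.1
```

Emit:
carry_out([
  [0,0,0,0,0,0,0],
  [0,0,0,0,0,0,0],
])

```text
time: 24.08
position: [515.6, 321.5, 120.3]
tcp_rot: [3.139, 0.004, 3.14]
contact_force: [0.4, -0.3, -3.9]
width: 42.2
```

```bash
python3 wr.py w8 | egrep 'tcp|seat'
```

```text
tcp [515.6 321.5 120.3] [3.139 0.004 3.14 ] 42.22476652769711
seat px [277. 204.] ell [502.6 320.6] encl [513.1 320.8] r 48.2
```

Emit:
carry_out([
  [0,0.001,0,0.03,0,0,0],
  [0,0,0,0.02,0,0,0],
  [0,0,0,0.01,0,0,0],
  [0,0,0,0,0,0,0],
  [0,0,0,0,0,0,0],
])

```text
time: 24.55
position: [513.3, 321.7, 73.6]
tcp_rot: [3.141, 0.001, 3.142]
contact_force: [0.5, 0.2, -3.6]
width: 42.1
```

Emit:
carry_out([
  [0,0,0,0.004,0,0,0],
  [0,0,0,0.002,0,0,0],
  [0,0,0,0,0,0,0],
  [0,0,0,0,0,0,0],
])

```text
time: 24.88
position: [513.0, 321.6, 68.8]
tcp_rot: [3.141, 0.001, 3.142]
contact_force: [0.0, -1.0, -4.6]
width: 42.3
```

Emit:
carry_out([
  [0,0,-0.0013,0.002,0,0,0],
  [0,0,0,0.001,0,0,0],
  [0,0,0,0.001,0,0,0],
  [0,0,0,0,0,0,0],
  [0,0,0,0,0,0,0],
])

```text
time: 25.3
position: [512.9, 320.3, 66.0]
tcp_rot: [3.142, 0.0, 3.141]
contact_force: [-2.5, -1.5, 2.1]
width: 42.0
```

Emit:
carry_out([
  [1,0,0,0,0,0,0],
  [1,0,0,0,0,0,0],
  [1,0,0,0,0,0,0],
  [1,0,0,0,0,0,0],
  [1,0,0,-0.02,0,0,0],
])

```text
time: 25.72
position: [510.7, 319.6, 77.7]
tcp_rot: [-3.139, -0.005, 3.142]
contact_force: [-0.2, -0.8, -1.8]
width: 85.2
```

Emit:
carry_out([
  [1,0,0,-0.05,0,0,0],
  [1,0,0,-0.05,0,0,0],
  [1,0,0,-0.05,0,0,0],
  [1,0,0,0,0,0,0],
  [1,0,0,0,0,0,0],
])

```text
time: 26.13
position: [514.9, 321.4, 196.3]
tcp_rot: [3.137, 0.006, 3.141]
contact_force: [0.2, 0.4, -1.1]
width: 85.4
```

```bash
sed -i "s/^blobs((Z>48).*/blobs((Z>48)\&(Z<66)\&(H>5)\&(H<22),58,'nose'); blobs((Z>64)\&(Z<82)\&(H>5)\&(H<22),73,'nose73')/" wr.py && python3 wr.py w9 | egrep 'tcp|seat|nose73'
```

```text
tcp [514.9 321.4 196.3] [3.137 0.006 3.141] 85.44411013161333
nose73 px [277. 206.] ell [512.9 320.6] encl [513.5 320.7] r 22.2
seat px [276. 189.] ell [510.9 320.2] encl [513.3 320.6] r 48.2
```

View pics/w9.png

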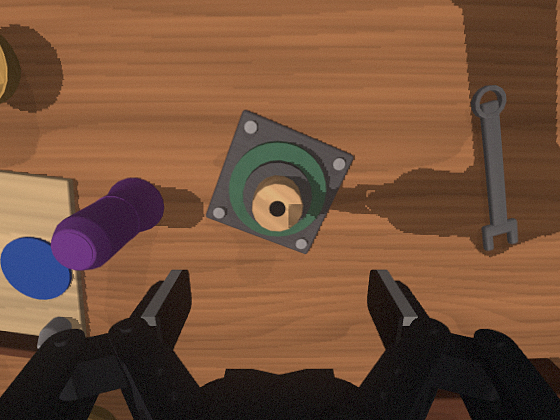

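The chuck nose at (277,206) sits concentric on the green platform (offset under 1 mm by wrist measurement). Back to the tray for silver.

Emit:
carry_out([
  [1,0.005,-0.027,0,0,0,0],
  [1,0.0102,-0.0535,0,0,0,0],
  [1,0.0102,-0.0535,0,0,0,0],
  [1,0.0102,-0.0535,0,0,0,0],
  [1,0.0102,-0.0535,0,0,0,0],
])

```text
time: 26.6
position: [476.4, 137.8, 190.8]
tcp_rot: [-3.14, -0.003, -3.141]
contact_force: [1.3, 0.2, 0.0]
width: 85.2
```

Emit:
carry_out([
  [1,0.0102,-0.0535,0,0,0,0],
  [1,0.0102,-0.0535,0,0,0,0],
  [1,0.0102,-0.0535,0,0,0,0],
  [1,0.0102,-0.0535,0,0,0,0],
  [1,0.0102,-0.0535,0,0,0,0],
])

```text
time: 27.02
position: [438.1, -62.2, 191.3]
tcp_rot: [3.141, -0.003, -3.141]
contact_force: [1.5, -0.4, -0.4]
width: 85.4
```

Emit:
carry_out([
  [1,0.0102,-0.0535,0,0,0,0],
  [1,0.0102,-0.0535,0,0,0,0],
  [1,0.0102,-0.0535,0,0,0,0],
  [1,0.0102,-0.0535,0,0,0,0],
  [1,0.0102,-0.0535,0,0,0,0],
])

```text
time: 27.43
position: [400.2, -262.3, 191.3]
tcp_rot: [3.14, -0.002, -3.141]
contact_force: [0.4, 1.1, 0.3]
width: 85.6
```

Emit:
carry_out([
  [1,0.0102,-0.0535,0,0,0,0],
  [1,0.005,-0.027,0,0,0,0],
  [1,0,0,0,0,0,0],
  [1,0,0,0,0,0,0],
  [1,0,0,0,0,0,0],
])

```text
time: 27.85
position: [390.4, -320.1, 191.4]
tcp_rot: [3.139, -0.002, -3.14]
contact_force: [1.2, -0.0, 0.5]
width: 85.6
```

```bash
python3 wr.py w10 119| egrep 'tcp|spot'
```

```text
tcp [ 390.4 -320.1  191.4] [ 3.139e+00 -2.000e-03 -3.140e+00] 85.63145593986889
yellow spot px [264. 331.] ell [ 473.1 -330.9] encl [ 473.6 -331.1] r 14.9
blue spot px [270. 234.] ell [ 391.3 -325.2] encl [ 391.5 -325.3] r 14.9
```

Emit:
carry_out([
  [1,-0.002,-0.0055,0.02,0,0,0],
  [1,0,0,0.04,0,0,0],
  [1,0,0,0.04,0,0,0],
  [1,0,0,0.02,0,0,0],
  [1,0,0,0.015,0,0,0],
])

```text
time: 28.32
position: [391.9, -322.6, 89.1]
tcp_rot: [3.138, -0.003, -3.138]
contact_force: [0.6, -0.8, 0.5]
width: 85.3
```

Emit:
carry_out([
  [1,0,0,0,0,0,0],
  [1,0,0,0,0,0,0],
  [1,0,0,0,0,0,0],
])

```text
time: 28.57
position: [393.0, -326.3, 92.7]
tcp_rot: [-3.14, 0.002, -3.141]
contact_force: [0.3, 0.3, 0.5]
width: 85.7
```

Emit:
carry_out([
  [0,0,0,0,0,0,0],
  [0,0,0,0,0,0,0],
  [0,0,0,0,0,0,0],
  [0,0,0,0,0,0,0],
  [0,0,0,0,0,0,0],
])

```text
time: 28.98
position: [392.3, -326.3, 92.4]
tcp_rot: [-3.141, 0.001, 3.142]
contact_force: [-0.4, 1.1, 5.0]
width: 40.7
```

Emit:
carry_out([
  [0,0,0,0,0,0,0],
  [0,0,0,0,0,0,0],
  [0,0,0,0,0,0,0],
])

```text
time: 29.23
position: [392.3, -326.3, 92.4]
tcp_rot: [-3.142, 0.001, 3.141]
contact_force: [-0.8, 1.1, 6.2]
width: 40.7
```

Emit:
carry_out([
  [0,0,0,-0.02,0,0,0],
  [0,0,0,-0.04,0,0,0],
  [0,0,0,-0.03,0,0,0],
  [0,-0.012,0.02,0,0,0,0],
  [0,-0.024,0.0411,0,0,0,0],
])

```text
time: 29.65
position: [416.6, -286.0, 161.1]
tcp_rot: [-3.135, 0.002, 3.131]
contact_force: [0.9, 0.6, -2.5]
width: 40.7
```

Emit:
carry_out([
  [0,-0.024,0.0411,0,0,0,0],
  [0,-0.024,0.0411,0,0,0,0],
  [0,-0.024,0.0411,0,0,0,0],
  [0,-0.024,0.0411,0,0,0,0],
  [0,-0.024,0.0411,0,0,0,0],
])

```text
time: 30.07
position: [509.0, -124.3, 158.5]
tcp_rot: [3.141, -0.001, 3.141]
contact_force: [1.3, 0.5, -1.8]
width: 40.8
```

Emit:
carry_out([
  [0,-0.024,0.0411,0,0,0,0],
  [0,-0.024,0.0411,0,0,0,0],
  [0,-0.024,0.0411,0,0,0,0],
  [0,-0.024,0.0411,0,0,0,0],
  [0,-0.024,0.0411,0,0,0,0],
])

```text
time: 30.48
position: [599.0, 29.8, 158.2]
tcp_rot: [3.142, -0.001, -3.142]
contact_force: [1.2, -0.5, -1.8]
width: 40.6
```

Emit:
carry_out([
  [0,-0.012,0.021,0,0,0,0],
  [0,0,0,0,0,0,0],
  [0,0,0,0,0,0,0],
  [0,0,0,0,0,0,0],
  [0,0,0,0,0,0,0],
])

```text
time: 30.9
position: [607.2, 41.3, 158.9]
tcp_rot: [-3.14, -0.001, 3.138]
contact_force: [-0.1, -0.8, -2.0]
width: 40.4
```

Emit:
carry_out([
  [0,0,0,0,0,0,0],
  [0,0,0,0,0,0,0],
])

```text
time: 31.07
position: [607.6, 42.3, 159.3]
tcp_rot: [-3.141, 0.0, 3.139]
contact_force: [0.1, 0.7, -1.8]
width: 41.0
```

```bash
python3 wr.py w11 190| egrep 'tcp|disc'
```

```text
tcp [607.6  42.3 159.3] [-3.141  0.     3.139] 40.995838763298664
red disc px [ 93. 177.] ell [ 583.7 -124.1] encl [ 585.4 -124.3] r 40.4
yellow disc px [190. 126.] ell [540.7 -32.6] encl [542.5 -32.8] r 40.1
blue disc px [281. 196.] ell [602.6  44.3] encl [607.9  44.2] r 39.4
```

View pics/w11.png

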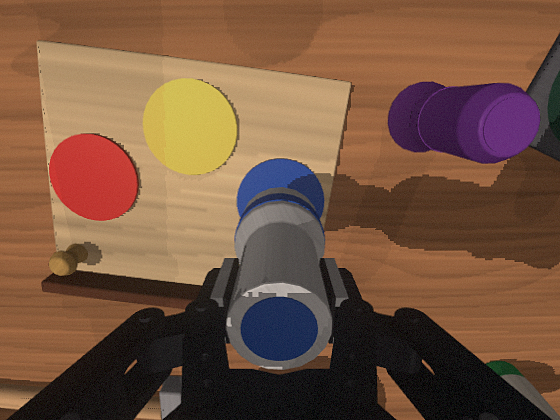

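Silver is held upright over the blue disc, whose visible part is at (281,196). Lowering.

Emit:
carry_out([
  [0,0,0.0013,0.03,0,0,0],
  [0,0,0,0.025,0,0,0],
  [0,0,0,0.01,0,0,0],
  [0,0,0,0.006,0,0,0],
  [0,0,0,0,0,0,0],
])

```text
time: 31.53
position: [607.4, 44.5, 105.1]
tcp_rot: [-3.141, -0.002, 3.141]
contact_force: [0.5, 0.1, -2.0]
width: 40.7
```

Emit:
carry_out([
  [0,0,0,0.001,0,0,0],
  [0,0,0,0.001,0,0,0],
  [0,0,0,0,0,0,0],
  [0,0,0,0,0,0,0],
])

```text
time: 31.87
position: [608.5, 44.7, 105.1]
tcp_rot: [3.141, 0.002, 3.142]
contact_force: [-0.6, -0.4, -2.3]
width: 40.9
```

Emit:
carry_out([
  [0,0,0,0.002,0,0,0],
  [0,0,0,0.001,0,0,0],
  [0,0,0,0.001,0,0,0],
  [0,0,0,0,0,0,0],
  [0,0,0,0,0,0,0],
])

```text
time: 32.28
position: [608.1, 44.8, 101.5]
tcp_rot: [3.141, 0.0, -3.142]
contact_force: [-0.3, 0.1, 0.0]
width: 41.0
```

Emit:
carry_out([
  [0,0,0,0.001,0,0,0],
  [1,0,0,0,0,0,0],
  [1,0,0,0,0,0,0],
  [1,0,0,0,0,0,0],
  [1,0,0,0,0,0,0],
])

```text
time: 32.7
position: [608.0, 44.7, 100.5]
tcp_rot: [-3.141, 0.0, 3.142]
contact_force: [0.8, -0.0, 0.1]
width: 84.8
```

Emit:
carry_out([
  [1,0,0,-0.02,0,0,0],
  [1,0,0,-0.05,0,0,0],
  [1,0,0,-0.05,0,0,0],
  [1,0,0,-0.02,0,0,0],
  [1,0,0,0,0,0,0],
])

```text
time: 33.12
position: [611.1, 44.0, 210.9]
tcp_rot: [3.141, 0.01, 3.141]
contact_force: [0.4, -0.4, 0.6]
width: 85.3
```

```bash
python3 wr.py w12 | egrep 'tcp|spot|disc'
```

```text
tcp [611.1  44.  210.9] [3.141 0.01  3.141] 85.26430616406545
red disc px [118. 160.] ell [ 583.8 -123.9] encl [ 585.1 -124.3] r 40.2
yellow disc px [201. 117.] ell [540.8 -32.6] encl [542.3 -32.6] r 40.2
blue spot px [282. 219.] ell [606.2  46.7] encl [607.3  46. ] r 14.7
blue disc px [282. 185.] ell [611.   47.5] encl [605.5  41.9] r 39.2
```

Emit:
carry_out([
  [1,0.0036,-0.0255,0,0,0,0],
  [1,0.0073,-0.051,0,0,0,0],
  [1,0.0073,-0.051,0,0,0,0],
  [1,0.0073,-0.051,0,0,0,0],
  [1,0.0073,-0.051,0,0,0,0],
])

```text
time: 33.58
position: [581.9, -128.3, 203.6]
tcp_rot: [3.141, -0.003, -3.141]
contact_force: [-0.1, -1.2, 0.6]
width: 85.2
```

Emit:
carry_out([
  [1,0.0073,-0.051,0,0,0,0],
  [1,0.0073,-0.051,0,0,0,0],
  [1,0.0073,-0.051,0,0,0,0],
  [1,0.0073,-0.051,0,0,0,0],
  [1,0.0073,-0.051,0,0,0,0],
])

```text
time: 34.0
position: [554.7, -319.5, 203.3]
tcp_rot: [3.139, -0.003, 3.142]
contact_force: [1.2, -0.0, 0.4]
width: 85.4
```

Emit:
carry_out([
  [1,0.0036,-0.0255,0,0,0,0],
  [1,0,0,0,0,0,0],
  [1,0,0,0,0,0,0],
  [1,0,0,0,0,0,0],
  [1,0,0,0,0,0,0],
])

```text
time: 34.42
position: [554.2, -335.1, 204.4]
tcp_rot: [3.139, -0.001, -3.138]
contact_force: [-0.2, 0.5, 0.8]
width: 85.8
```

```bash
python3 wr.py w13 119| egrep 'tcp|spot'
```

```text
tcp [ 554.2 -335.1  204.4] [ 3.139e+00 -1.000e-03 -3.138e+00] 85.7770789922194
red spot px [274. 224.] ell [ 553.3 -338. ] encl [ 553.7 -337.9] r 15.1
yellow spot px [284. 108.] ell [ 472.6 -331. ] encl [ 472.8 -330.9] r 15.0
```

Emit:
carry_out([
  [1,0,-0.0035,0.03,0,0,0],
  [1,0,0,0.05,0,0,0],
  [1,0,0,0.045,0,0,0],
  [1,0,0,0.015,0,0,0],
  [1,0,0,0.01,0,0,0],
])

```text
time: 34.88
position: [552.8, -337.6, 90.5]
tcp_rot: [3.138, -0.004, -3.139]
contact_force: [-0.6, 0.6, 0.8]
width: 85.3
```

Emit:
carry_out([
  [1,0,0,0,0,0,0],
  [1,0,0,0,0,0,0],
  [1,0,0,0,0,0,0],
])

```text
time: 35.13
position: [554.6, -341.4, 95.6]
tcp_rot: [-3.139, 0.004, -3.141]
contact_force: [0.0, -0.2, -0.2]
width: 85.4
```

Emit:
carry_out([
  [0,0,0,0,0,0,0],
  [0,0,0,0,0,0,0],
  [0,0,0,0,0,0,0],
  [0,0,0,0,0,0,0],
  [0,0,0,0,0,0,0],
])

```text
time: 35.55
position: [553.9, -340.5, 94.5]
tcp_rot: [-3.141, 0.002, -3.141]
contact_force: [-0.5, 1.2, 6.1]
width: 48.4
```

Emit:
carry_out([
  [0,0,0,0,0,0,0],
  [0,0,0,0,0,0,0],
  [0,0,0,0,0,0,0],
])

```text
time: 35.8
position: [553.9, -340.6, 94.5]
tcp_rot: [-3.141, 0.002, -3.141]
contact_force: [-0.8, 1.7, 5.1]
width: 48.6
```

Emit:
carry_out([
  [0,0,0,-0.02,0,0,0],
  [0,0,0,-0.04,0,0,0],
  [0,0,0,-0.02,0,0,0],
  [0,-0.003,0.0206,0,0,0,0],
  [0,-0.006,0.0412,0,0,0,0],
])

```text
time: 36.22
position: [557.6, -300.7, 154.7]
tcp_rot: [-3.134, 0.001, 3.132]
contact_force: [-0.3, -0.4, -1.7]
width: 48.6
```

Emit:
carry_out([
  [0,-0.006,0.0412,0,0,0,0],
  [0,-0.006,0.0412,0,0,0,0],
  [0,-0.006,0.0412,0,0,0,0],
  [0,-0.006,0.0412,0,0,0,0],
  [0,-0.006,0.0412,0,0,0,0],
])

```text
time: 36.63
position: [582.0, -137.9, 152.3]
tcp_rot: [3.141, -0.001, 3.141]
contact_force: [1.1, 0.5, -1.8]
width: 48.3
```

Emit:
carry_out([
  [0,-0.003,0.0206,0,0,0,0],
  [0,0,0,0,0,0,0],
  [0,0,0,0,0,0,0],
  [0,0,0,0,0,0,0],
  [0,0,0,0,0,0,0],
])

```text
time: 37.05
position: [584.0, -126.5, 153.0]
tcp_rot: [-3.14, -0.0, 3.138]
contact_force: [0.1, -0.1, -2.0]
width: 48.5
```

Emit:
carry_out([
  [0,0,0,0.01,0,0,0],
  [0,0,0,0.01,0,0,0],
  [0,0,0,0,0,0,0],
  [0,0,0,0,0,0,0],
])

```text
time: 37.38
position: [583.9, -124.3, 136.8]
tcp_rot: [3.141, -0.002, 3.141]
contact_force: [-0.3, -0.0, -2.1]
width: 48.6
```

```bash
python3 wr.py w14 | egrep 'tcp|disc|blue|seat'
```

```text
tcp [ 583.9 -124.3  136.8] [ 3.141e+00 -2.000e-03  3.141e+00] 48.55944020094065
red disc px [278. 208.] ell [ 583.  -124.5] encl [ 585.3 -124.6] r 39.8
yellow disc px [391. 153.] ell [536.6 -33.9] encl [542.2 -32.9] r 40.1
blue disc px [470. 234.] ell [607.   43.9] encl [607.8  42.7] r 40.2
```

Emit:
carry_out([
  [0,-0.001,0,0.02,0,0,0],
  [0,0,0,0.015,0,0,0],
  [0,0,0,0.005,0,0,0],
  [0,0,0,0,0,0,0],
  [0,0,0,0,0,0,0],
])

```text
time: 37.85
position: [585.4, -124.0, 107.9]
tcp_rot: [3.142, -0.001, 3.142]
contact_force: [-0.3, -0.9, -1.5]
width: 48.4
```

Emit:
carry_out([
  [0,0,0,0.001,0,0,0],
  [0,0,0,0.001,0,0,0],
  [0,0,0,0,0,0,0],
  [0,0,0,0,0,0,0],
])

```text
time: 38.18
position: [585.8, -124.1, 106.9]
tcp_rot: [-3.142, 0.001, 3.142]
contact_force: [0.2, -0.0, -2.7]
width: 48.5
```

Emit:
carry_out([
  [0,0,0,0.002,0,0,0],
  [0,0,0,0.001,0,0,0],
  [0,0,0,0.001,0,0,0],
  [0,0,0,0,0,0,0],
  [0,0,0,0,0,0,0],
])

```text
time: 38.6
position: [585.6, -124.0, 103.6]
tcp_rot: [3.142, 0.0, 3.142]
contact_force: [-0.2, 0.8, -1.0]
width: 48.2
```

Emit:
carry_out([
  [0,0,0,0.001,0,0,0],
  [0,0,0,0,0,0,0],
  [1,0,0,0,0,0,0],
  [1,0,0,0,0,0,0],
  [1,0,0,0,0,0,0],
])

```text
time: 39.02
position: [585.6, -124.2, 102.7]
tcp_rot: [-3.141, 0.0, 3.141]
contact_force: [0.7, 0.4, -1.0]
width: 81.6
```

Emit:
carry_out([
  [1,0,0,0,0,0,0],
  [1,0,0,-0.02,0,0,0],
  [1,0,0,-0.05,0,0,0],
  [1,0,0,-0.05,0,0,0],
  [1,0,0,-0.01,0,0,0],
])

```text
time: 39.43
position: [588.8, -126.0, 206.9]
tcp_rot: [-3.139, 0.011, 3.141]
contact_force: [1.0, -1.5, 1.0]
width: 85.3
```

Emit:
carry_out([
  [1,0.0125,-0.023,0,0,0,0],
  [1,0.025,-0.046,0,0,0,0],
  [1,0.025,-0.046,0,0,0,0],
  [1,0.025,-0.046,0,0,0,0],
  [1,0.025,-0.046,0,0,0,0],
])

```text
time: 39.85
position: [500.2, -280.7, 200.4]
tcp_rot: [-3.141, 0.001, -3.141]
contact_force: [1.2, -0.4, -1.0]
width: 85.4
```

Emit:
carry_out([
  [1,0.025,-0.046,0,0,0,0],
  [1,0.0125,-0.023,0,0,0,0],
  [1,0,0,0,0,0,0],
  [1,0,0,0,0,0,0],
  [1,0,0,0,0,0,0],
])

```text
time: 40.27
position: [473.9, -330.0, 200.0]
tcp_rot: [3.14, 0.001, -3.14]
contact_force: [0.5, 0.3, 0.3]
width: 85.9
```

```bash
python3 wr.py w15 119| egrep 'tcp|spot|disc'
```

```text
tcp [ 473.9 -330.   200. ] [ 3.14e+00  1.00e-03 -3.14e+00] 85.90634629058013
red spot px [536. 354.] ell [ 591.6 -107.2] encl [ 594.3 -110.1] r 15.9
red disc px [454. 281.] ell [ 583.9 -125.4] encl [ 584.9 -125.7] r 40.4
yellow spot px [274. 223.] ell [ 470.2 -333. ] encl [ 472.2 -331.8] r 14.8
yellow disc px [538. 264.] ell [562.2 -29.7] encl [560.9 -35.2] r 33.0
blue disc px [556. 303.] ell [615.8   8.3] encl [615.   11.9] r 24.5
```

Emit:
carry_out([
  [1,0.0013,0,0.03,0,0,0],
  [1,0,0,0.05,0,0,0],
  [1,0,0,0.04,0,0,0],
  [1,0,0,0.015,0,0,0],
  [1,0,0,0.01,0,0,0],
])

```text
time: 40.73
position: [472.2, -328.4, 89.3]
tcp_rot: [3.139, -0.003, -3.139]
contact_force: [-0.5, 0.6, 0.5]
width: 85.4
```

Emit:
carry_out([
  [1,0,0,0,0,0,0],
  [1,0,0,0,0,0,0],
  [1,0,0,0,0,0,0],
])

```text
time: 40.98
position: [473.4, -332.1, 93.5]
tcp_rot: [-3.139, 0.003, -3.141]
contact_force: [1.1, -0.5, 1.2]
width: 85.1
```

Emit:
carry_out([
  [0,0,0,0,0,0,0],
  [0,0,0,0,0,0,0],
  [0,0,0,0,0,0,0],
  [0,0,0,0,0,0,0],
  [0,0,0,0,0,0,0],
])

```text
time: 41.4
position: [472.6, -331.9, 92.6]
tcp_rot: [-3.14, 0.002, 3.141]
contact_force: [0.7, -0.5, 3.8]
width: 44.5
```

Emit:
carry_out([
  [0,0,0,0,0,0,0],
  [0,0,0,0,0,0,0],
  [0,0,0,0,0,0,0],
])

```text
time: 41.65
position: [472.7, -331.9, 92.6]
tcp_rot: [-3.14, 0.002, 3.141]
contact_force: [0.6, -0.1, 5.9]
width: 44.2
```

Emit:
carry_out([
  [0,0,0,-0.02,0,0,0],
  [0,0,0,-0.04,0,0,0],
  [0,0,0,-0.02,0,0,0],
  [0,-0.0017,0.022,0,0,0,0],
  [0,-0.0033,0.0443,0,0,0,0],
])

```text
time: 42.07
position: [474.1, -286.6, 152.8]
tcp_rot: [-3.135, 0.001, 3.133]
contact_force: [1.3, -0.3, -1.9]
width: 44.7
```

Emit:
carry_out([
  [0,-0.0033,0.0443,0,0,0,0],
  [0,-0.0033,0.0443,0,0,0,0],
  [0,-0.0033,0.0443,0,0,0,0],
  [0,-0.0033,0.0443,0,0,0,0],
  [0,-0.0033,0.0443,0,0,0,0],
])

```text
time: 42.48
position: [487.0, -113.1, 150.6]
tcp_rot: [3.141, -0.002, 3.142]
contact_force: [0.8, 0.9, -1.3]
width: 44.4
```

Emit:
carry_out([
  [0,-0.0033,0.0443,0,0,0,0],
  [0,-0.0033,0.0443,0,0,0,0],
  [0,-0.0017,0.022,0,0,0,0],
  [0,0,0,0,0,0,0],
  [0,0,0,0,0,0,0],
])

```text
time: 42.9
position: [493.6, -30.8, 150.6]
tcp_rot: [-3.142, -0.002, -3.138]
contact_force: [-0.2, -0.7, -1.4]
width: 44.3
```

Emit:
carry_out([
  [0,-0.02,0,0,0,0,0],
  [0,-0.025,0,0,0,0,0],
  [0,-0.017,0,0,0,0,0],
  [0,0,0,0,0,0,0],
  [0,0,0,0,0,0,0],
])

```text
time: 43.32
position: [540.3, -34.5, 151.0]
tcp_rot: [-3.14, -0.002, 3.139]
contact_force: [-0.4, 0.1, -2.5]
width: 44.3
```

Emit:
carry_out([
  [0,0,0,0,0,0,0],
  [0,0,0,0,0,0,0],
  [0,0,0,0,0,0,0],
])

```text
time: 43.57
position: [540.0, -32.7, 151.5]
tcp_rot: [3.141, -0.001, 3.14]
contact_force: [0.2, -0.3, -1.1]
width: 44.3
```

```bash
python3 wr.py w16 | egrep 'tcp|disc|spot'
```

```text
tcp [540.  -32.7 151.5] [ 3.141e+00 -1.000e-03  3.140e+00] 44.30708214671864
red spot px [112. 323.] ell [ 577.  -130.1] encl [ 577.8 -129.4] r 9.9
red disc px [180. 245.] ell [ 579.7 -124.1] encl [ 584.  -124.6] r 39.8
yellow disc px [266. 182.] ell [519.7 -42.8] encl [529.8 -38.8] r 36.0
blue spot px [389. 374.] ell [615.7  36.7] encl [616.1  37.1] r 7.2
blue disc px [361. 257.] ell [593.   45.8] encl [597.9  44.7] r 37.9
```

View pics/w16.png

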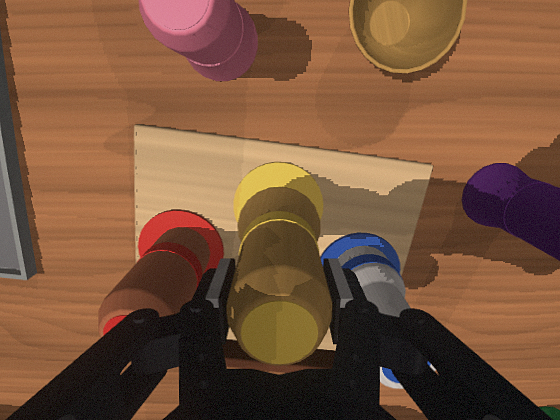

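Brass is upright over the yellow disc at (279,200). Copper and silver stand on their own discs, and the gripper is clear of both. Lowering.

Emit:
carry_out([
  [0,-0.002,0,0.03,0,0,0],
  [0,0,0,0.02,0,0,0],
  [0,0,0,0.01,0,0,0],
  [0,0,0,0,0,0,0],
  [0,0,0,0,0,0,0],
])

```text
time: 44.03
position: [542.2, -32.3, 106.7]
tcp_rot: [-3.142, -0.0, 3.141]
contact_force: [0.2, -0.3, -0.9]
width: 44.5
```

Emit:
carry_out([
  [0,0,0,0.002,0,0,0],
  [0,0,0,0.001,0,0,0],
  [0,0,0,0,0,0,0],
  [0,0,0,0,0,0,0],
])

```text
time: 44.37
position: [542.8, -32.3, 104.8]
tcp_rot: [3.142, 0.001, 3.142]
contact_force: [0.0, 1.4, -1.6]
width: 44.7
```

Emit:
carry_out([
  [0,0,0,0.002,0,0,0],
  [0,0,0,0.001,0,0,0],
  [0,0,0,0.001,0,0,0],
  [0,0,0,0,0,0,0],
  [0,0,0,0,0,0,0],
])

```text
time: 44.78
position: [542.4, -32.3, 101.6]
tcp_rot: [3.141, 0.0, 3.141]
contact_force: [-0.2, 0.2, 1.1]
width: 44.5
```

Contact. Release, rise, and back off toward the robot side for the final look.

Emit:
carry_out([
  [1,0,0,0,0,0,0],
  [1,0,0,0,0,0,0],
  [1,0,0,0,0,0,0],
  [1,0,0,0,0,0,0],
  [1,0,0,0,0,0,0],
])

```text
time: 45.2
position: [542.5, -32.3, 101.3]
tcp_rot: [-3.142, 0.0, 3.142]
contact_force: [-0.0, -0.0, 0.5]
width: 85.4
```

Emit:
carry_out([
  [1,0,0,-0.02,0,0,0],
  [1,0,0,-0.05,0,0,0],
  [1,0,0,-0.05,0,0,0],
  [1,0,0,-0.05,0,0,0],
  [1,0,0,-0.03,0,0,0],
])

```text
time: 45.62
position: [543.9, -33.0, 255.5]
tcp_rot: [-3.141, 0.006, 3.141]
contact_force: [1.3, -1.1, -0.5]
width: 85.6
```

Emit:
carry_out([
  [1,0,0,0,0,0,0],
  [1,0,0,0,0,0,0],
  [1,0,0,0,0,0,0],
  [1,0,0,0,0,0,0],
])

```text
time: 45.95
position: [541.4, -31.9, 249.6]
tcp_rot: [3.141, -0.003, 3.142]
contact_force: [0.6, -0.2, 0.8]
width: 85.5
```

```bash
python3 wr.py w17 | egrep 'tcp|disc|spot'
```

```text
tcp [541.4 -31.9 249.6] [ 3.141e+00 -3.000e-03  3.142e+00] 85.54256534907398
red spot px [177. 257.] ell [ 584.9 -121.8] encl [ 585.8 -122. ] r 15.1
red disc px [227. 225.] ell [598.5 -95.6] encl [596.8 -98. ] r 26.2
red disc px [198. 204.] ell [ 571.  -129.4] encl [ 575. -129.] r 38.0
yellow spot px [276. 212.] ell [542.9 -33.6] encl [543.3 -32. ] r 15.0
yellow disc px [277. 180.] ell [541.5 -33.3] encl [539.7 -34.8] r 39.6
blue spot px [360. 279.] ell [607.   42.8] encl [607.7  46.2] r 14.8
blue disc px [340. 232.] ell [608.3  44.8] encl [608.2  43.7] r 39.7
```

Emit:
carry_out([
  [1,0,-0.05,0,0,0,0],
  [1,0,-0.05,0,0,0,0],
  [1,0,-0.05,0,0,0,0],
  [1,0,-0.05,0,0,0,0],
  [1,0,-0.05,0,0,0,0],
])

```text
time: 46.42
position: [541.7, -220.9, 249.9]
tcp_rot: [3.141, -0.002, -3.141]
contact_force: [0.5, -0.1, 0.5]
width: 85.4
```

Emit:
carry_out([
  [1,0,-0.05,0,0,0,0],
  [1,0,-0.05,0,0,0,0],
  [1,0,-0.05,0,0,0,0],
  [1,0,0,0,0,0,0],
  [1,0,0,0,0,0,0],
])

```text
time: 46.83
position: [539.7, -335.9, 249.5]
tcp_rot: [-3.141, -0.004, 3.134]
contact_force: [-0.5, 0.4, -0.2]
width: 85.4
```

```bash
python3 - <<'E'
from h import *
b,d=snapshot('top'); cv2.imwrite('pics/top9.png',b); np.save('top9.npy',d)
s=read_state(); print(s['position'],np.abs(s['qvel']).max(),s['contact_force'])
E
sed "s/top0/top9/g; s/ (281,160/(281,160/; s/k=roi(281,160,16)&(Z>46)&(Z<70)/k=roi(97,225,30)\&(Z>64)\&(Z<90)/; s/rim(k,58)/rim(k,73)/" meas.py > meas9.py; python3 meas9.py | sed 's/np.float64//g' | egrep -v 'tray|p.*Ztop 11'
```

```text
[ 541.37884573 -332.91727448  249.63850795] 0.05036323342604964 [ 0.19372027  0.40856316 -0.154856  ]
steel Ztop 127.6 450 rim ((234.1986541748047, 162.1163330078125), array([606.7,  44.4]), (array([606.79828341,  44.38061572]), (20.589461781700063)))
brass Ztop 126.9 461 rim ((278.9119567871094, 197.22410583496094), array([541.9, -33. ]), (array([542.00608298, -32.981517  ]), (20.631140103425356)))
copper Ztop 127.0 529 rim ((328.188720703125, 172.9759063720703), array([ 584.1, -121.4]), (array([ 584.18403789, -121.44376083]), (22.47003175853215)))
chuck 72.09579772466077 ((89.13258361816406, 220.7089385986328), array([515.9, 317.5]), (array([515.98148765, 317.53175498]), (20.729394923345726)))
seat 23.9695949506916 ((97.28723907470703, 225.22279357910156), array([514.4, 317.7]), (array([514.75063072, 317.88170454]), (48.20047664452209)))
bowl 39.85193351252701 ((233.30987548828125, 283.2957458496094), array([396.8,  52.9]), (array([396.96469338,  52.92148983]), (38.55924569240889)))
blue 13.307865560406299 (array([609.85439486,  42.65557553]), (39.06940138834435))
yellow 13.573240467230733 (array([543.91073367, -34.32229318]), (39.43022056235812))
red 14.268275269196693 (array([ 578.36064399, -161.82763324]), (3.2586387782832293))
```

View pics/top9.png

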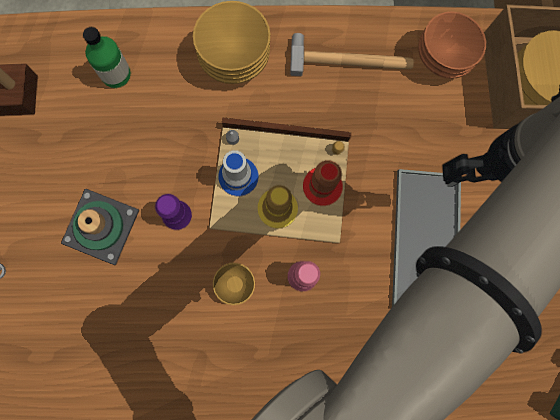

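All shells are upright on their discs, about 1–3 mm off centre. The chuck is on the seat, the bowl has not moved and the gripper is clear above the empty tray. Handing in.

```bash
python3 -c "from plant import close_job; print(close_job())"
```

```text
the job is handed in; nothing more can be done
None
```

The job is done and handed in at about 47 s of simulated time; `close_job` gives no verdict. I parked copper, brass and silver upright in the tray, set the chuck on the green seat, then put silver, copper and brass back on blue, red and yellow. Each was lowered until light contact before release.

My last checks (wrist and top cameras, limit 12 mm):

| Item | Offset from centre of its target |
|---|---|
| Brass shell | about 1–2 mm |
| Copper shell | about 3 mm |
| Silver shell | about 2–3 mm |
| Chuck | under 2 mm |

- **Other checks:** The chuck had not shifted measurably before I lifted it. All shell tops read about 127–128 mm, so they are upright. The bowl moved less than 0.2 mm, and the gripper is open and clear at z = 250 mm.
- **Camera disagreements:** The two cameras differ by about 3 mm on where the seat is. The last top-view fit of the red disc failed because the copper shell was in the way, so that disc's position comes from the earlier wrist views.

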